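# Set out the soldered pieces for inspection

### The arm

A 6-joint arm with a two-finger parallel gripper is mounted at the origin on the work surface. World frame = base frame: x ahead of the robot, y to its left, z up, the work surface at z = 0. Lengths are in m, angles in rad, forces in N, time in s.
With the tool pointing down it reaches from about 0.3 to 0.85 m from the base axis. Payload 5.4 kg.
Tool frame: the origin (TCP) lies midway between the tips of the shut fingers; the grasp point (between the pads) lies 19 mm behind it; z points along the fingers, y is the line along which they close (so a half turn about z gives the same grasp; the last joint's range is limited). The gripper opens to 85 mm and grips with 20 to 120 N. Pads are 22 mm wide; open, the fingers measure 114 mm over their backs; the gripper's body (76 mm by 85 mm) begins 54 mm behind the grasp point. The pads swing forward as they close: fully open they stand 13 mm farther back than shut.
Start: joints at [-1.421, 0.158, 1.597, -0, 1.386, -0.21], TCP at [0.202, -0.538, 0.231] pointing down, gripper open.
Joint ranges: [-2.91, 2.91], [-0.94, 2.29], [0.18, 2.7], [-1.29, 4.43], [0.17, 2.64], [-3, 3]. Speed limits (rad/s): [2.57, 2.57, 3.14, 3.14, 3.14, 3.14].

### API

Orientations are given as [roll, pitch, yaw] about the fixed x, y, z axes, in that order (R = Rz(yaw) Ry(pitch) Rx(roll)).
In Python, from cell import robot, eoat, solver, readout, optics, hand_in, finder gives the robot as it stands. Calls block until the motion is done:
- robot.reach(position, orientation): joint-space move of the TCP to a pose.
- robot.movel(position, attitude=None, rate=0.15, until_force=None): straight line of the TCP; attitude=None keeps the orientation; rate is the mean speed in m/s. With until_force (N) it stops when the force on the tool has changed by that much, and returns True; else False.
- robot.move_j(angles): joint-space move.
- eoat.open_gripper() and eoat.close_gripper(squeeze=None): open the fingers fully, or close them until they stop; squeeze is the grip in N (None keeps the last).
- robot.sleep(seconds).
- solver.ik(position, orientation): joint angles nearest the present ones, or None.
- readout.read_state(): the state.
- optics.get_image(name): name is "side" or "top" or "wrist"; returns the picture (420x560x3 uint8, red, green, blue); there is no depth.
- optics.camera_params(name): a dict with "fx", "fy", "cx", "cy" (pixels), "rvec" (rotation vector, rad) and "tvec" (3), from world to camera coordinates, as OpenCV has them; the wrist camera has in their place "mount" (4x4, takes a point from camera to tool coordinates, whose origin is the TCP and whose axes are the flange's). Camera axes: x right, y down, z forward; pixel columns grow to the right and rows downward; lengths in m; the calibration is good to about 2 mm. A picture is of the moment at which its call begins: read the wrist's pose just before it. camera_params takes no time and is no camera call.
A pose or a line that the arm cannot do raises robot.MotionError and nothing moves.
- hand_in(): hands the job in; it is judged then, once.
Trained networks look in the newest picture that a camera, given by its name, has taken for a name from the list of things; names that differ only in an ending like _2 or _b are one class to them, and where a whole thing is asked for, a point or a joint stands for the part that bears it (a point fixed in the world has none). Each returns a list of dicts, best first, with "p" (0 to 1); they miss things now and then, are a little off and sometimes report something else, mostly with a low value. They report only what shows in the picture. A call takes as long as a camera call. They do not tell look-alikes from the thing itself.
- finder.spot_in(target, camera): "extent" ([left, top, right, bottom] in pixels, round what is visible of it).
- finder.trace(target, camera): "pixels" (420x560 bool, what is visible of it) and "extent" ([left, top, right, bottom] in pixels, round what is visible of it).
- finder.pinpoint(target, camera): "location" ([row, column] in pixels: a listed point, or the origin of a listed thing).
The state is a dict: "t": time; "joint_pos": joint angles; "dq": joint speeds; "joint_torque": joint torques, N m; "tcp_pos": TCP position; "ee_rot": TCP orientation; "ft_force": force on the tool from outside, world axes, zero at the start; "moment": the same for the moment, N m; "gripper_width": finger opening in m; "gripper_force": force on a finger pad.
Only numpy, scipy, OpenCV 4.12 (cv2) and the standard library are available. Lean on these libraries where they do the work, as an engineer would, in place of code of your own. Each camera call takes 0.05 s, during which the arm holds its last target. There are 200 camera calls.

### The job

Set out the soldered pieces for inspection: slip each of the three open copper sleeves over the post of its size (largest sleeve on the thickest post, smallest on the thinnest), so that it sits flat on the stand's foot, and press the zinc sheet sample, thick folded edge up, fully home into the middle of the sprung clip, so that it stands upright there by itself. Leave the small flux jar where it is.

Things in the scene. Friction and masses are not known exactly. Their poses are not given: they have to be found in the camera images.
- sleeve_large: the large one of three copper sleeves (short pieces of pipe, open right through): 58 mm outside, 52 mm inside, 44 mm tall, standing upright on the bench, loose. Origin: centre of its lower end, z along its axis (up).
- sleeve_medium: the medium one of three copper sleeves (short pieces of pipe, open right through): 45 mm outside, 39 mm inside, 44 mm tall, standing upright on the bench, loose. Origin: centre of its lower end, z along its axis (up).
- sleeve_small: the small one of three copper sleeves (short pieces of pipe, open right through): 32 mm outside, 26 mm inside, 44 mm tall, standing upright on the bench, loose. Origin: centre of its lower end, z along its axis (up).
- stand_large: the inspection stand with the thickest post, fixed to the bench: dark square foot 70 x 70 mm, 8 mm thick, with an upright round metal post in its middle, 32 mm in diameter, 42 mm tall above the foot (top 50 mm above the bench). Origin: centre of the foot's underside, z up along the post.
- stand_medium: the inspection stand with the middle post, fixed to the bench: dark square foot 70 x 70 mm, 8 mm thick, with an upright round metal post in its middle, 20 mm in diameter, 42 mm tall above the foot (top 50 mm above the bench). Origin: centre of the foot's underside, z up along the post.
- stand_small: the inspection stand with the thinnest post, fixed to the bench: dark square foot 70 x 70 mm, 8 mm thick, with an upright round metal post in its middle, 9 mm in diameter, 42 mm tall above the foot (top 50 mm above the bench). Origin: centre of the foot's underside, z up along the post.
- sample: flat zinc-grey sheet sample, loose, at first upright in a fixed slotted wooden block (50 x 90 mm, 35 mm tall, slot floor 10 mm above the bench). 80 mm long (its y axis); blade 4 mm thick (x axis), lower edge rounded; along its top a folded edge 12 mm thick, 20 mm tall, to grip across x; 80 mm tall overall. Origin: middle of the lower edge, z up; middle of the folded edge 70 mm above it.
- clip: fixed sprung clip: black base 70 x 60 mm, two steel jaws 50 mm long. The gap runs along its y axis over the origin and opens upward; flared lips (mouth 18 mm wide) top out 46 mm above the bench. Jaws closed 2 mm apart; a 4 mm blade pushed straight down (6 to 15 N) parts them along x and stops on the gap's floor, 10 mm above the bench. Origin: middle of the underside. Either way round is right.
- flux_jar: small jar with a black cap, 38 mm in diameter, 50 mm tall, standing among the things, to be left alone. Origin: centre of its underside.
There are look-alikes about, which are no part of the job. What is shaped like the sleeve_medium but green is not meant.

How it is judged:
By the outcome, as a careful person would: the job done as asked, in the order asked, and still so for the second after the job is handed in, with the robot touching nothing.
It also fails if it takes over 112 s, if anything falls off the work surface, if the arm or the gripper's body presses on something with over 40 N, if the wrist force passes 120 N, or if a joint passes its speed limit or range.

## Working session

There is one attempt and no reset: what is moved stays moved. The work goes in short steps, each a Python script; the robot and the scene stay as the last script left them, time stands still between calls to the robot, and variables do not carry over. Pictures are saved under pics/ and viewed, at most 14 in all, crops included, and the job is handed in when it is done.

```bash
ls; mkdir -p pics; python3 - <<'E'
from cell import robot, eoat, solver, readout, optics, finder
import cv2
s=readout.read_state(); print(s)
for c in ("side","top","wrist"):
    im=optics.get_image(c); cv2.imwrite(f"pics/{c}0.png",im[:,:,::-1]); print(c,optics.camera_params(c))
    if c=="wrist": continue
    for n in ["sleeve_large","sleeve_medium","sleeve_small","stand_large","stand_medium","stand_small","sample","clip","flux_jar"]:
        r=finder.pinpoint(n,c); q=finder.spot_in(n,c)
        print(n,[(round(d["p"],2),[int(v) for v in d["location"]]) for d in r],[(round(d["p"],2),[int(v) for v in d["extent"]]) for d in q])
E
```

```text
pics
{'t': 0.0, 'joint_pos': array([-1.42111695e+00,  1.59062163e-01,  1.59822551e+00,  1.91070858e-05,
        1.38617881e+00, -2.10110075e-01]), 'dq': array([ 0.00090155,  0.00072001,  0.00109009,  0.00026967, -0.00047672,
        0.00095048]), 'joint_torque': array([-1.57855051e-03, -3.96004879e+01, -3.31422186e+01, -3.10017485e-04,
        8.60146014e-03, -2.59134470e-05]), 'tcp_pos': array([ 0.20233476, -0.53759466,  0.23031289]), 'ee_rot': array([-3.13976395e+00, -4.09182980e-04,  3.59785554e-01]), 'ft_force': array([-0.60261111,  0.02159477, -0.08829232]), 'moment': array([-0.03509008, -0.00293877,  0.01250862]), 'gripper_force': 0.0, 'gripper_width': 0.08519654757398777}
side {'fx': 482.3869405288117, 'fy': 482.3869405288117, 'cx': 280.0819562332748, 'cy': 201.37722785987881, 'rvec': array([ 0.43453282, -2.61240244,  1.38716436]), 'tvec': array([0.53615919, 0.15645923, 1.07453891])}
sleeve_large [(0.78, [199, 344])] [(0.69, [332, 179, 351, 204]), (0.6, [227, 239, 246, 272])]
sleeve_medium [(0.85, [182, 254]), (0.71, [183, 285]), (0.7, [179, 332]), (0.67, [168, 283]), (0.42, [
[... 1487 characters left out ...]
ple [(0.89, [236, 420])] [(0.72, [408, 227, 455, 239])]
clip [(0.8, [228, 122]), (0.49, [264, 274])] [(0.82, [105, 211, 139, 246])]
flux_jar [(0.78, [231, 241]), (0.67, [199, 348])] [(0.77, [234, 223, 249, 239]), (0.38, [342, 185, 362, 213])]
wrist {'fx': 368.7314012269641, 'fy': 368.7314012269641, 'cx': 276.62784054070426, 'cy': 212.600978665934, 'mount': array([[-6.03548706e-04, -9.46131055e-01, -3.23783356e-01,
         8.41269315e-02],
       [ 9.99999760e-01, -6.81042681e-04,  1.26032018e-04,
         7.73055083e-04],
       [-3.39753092e-04, -3.23783202e-01,  9.46131240e-01,
        -1.42575118e-01],
       [ 0.00000000e+00,  0.00000000e+00,  0.00000000e+00,
         1.00000000e+00]])}
```

```bash
python3 - <<'E'
import cv2
a=cv2.imread("pics/top0.png")[130:310,90:470]; cv2.imwrite("pics/topc.png",cv2.resize(a,None,fx=2.1,fy=2.1,interpolation=cv2.INTER_CUBIC))
a=cv2.imread("pics/side0.png")[110:370,190:390]; cv2.imwrite("pics/sidec.png",cv2.resize(a,None,fx=2.3,fy=2.3,interpolation=cv2.INTER_CUBIC))
E
```

```text
(no output)
```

View pics/topc.png

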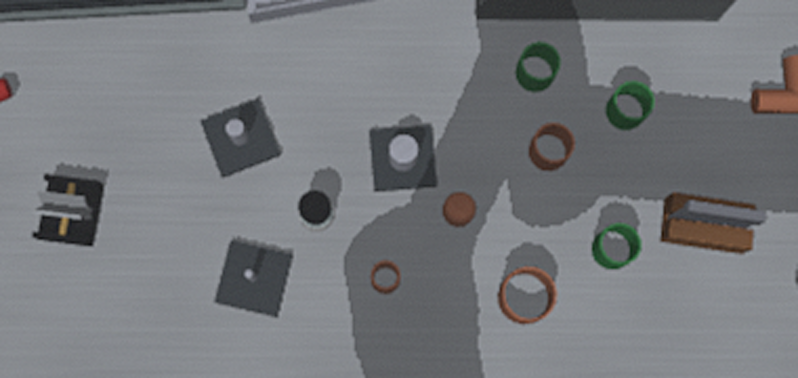

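View pics/sidec.png

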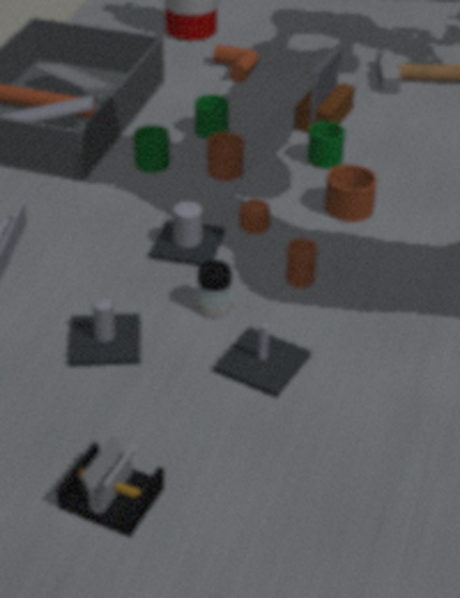

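The top view (crop coordinates, full px = crop/2.1 + (90,130)) shows these things that could be confused:
- **Copper sleeves:** large at (341,270), medium at (352,200), small at (273,262).
- **Sleeve look-alikes:** green sleeves at (346,162), (390,180) and (383,247), a closed copper cap at (308,229), and a copper tee at the far right.
- **Stands:** large at (282,203), medium at (204,195), small at (210,262).
- **Clip, sample and jar:** clip at (122,229), sample in its block at (430,233), jar at (240,229).

The side view agrees. I choose the three open copper pipes by colour and rim size.

```bash
cat > h.py <<'E'
import numpy as np, cv2
from cell import optics
def cam(name):
    p=optics.camera_params(name)
    return np.array([[p['fx'],0,p['cx']],[0,p['fy'],p['cy']],[0,0,1]]),p.get('rvec'),p.get('tvec')
def wristcam(T):   # T: tool pose 4x4 in the world
    K=cam('wrist')[0]; M=np.linalg.inv(T@optics.camera_params('wrist')['mount'])
    return K,cv2.Rodrigues(M[:3,:3])[0].ravel(),M[:3,3]
def pose(s):
    from scipy.spatial.transform import Rotation as R
    T=np.eye(4);T[:3,:3]=R.from_euler('xyz',s['ee_rot']).as_matrix();T[:3,3]=s['tcp_pos'];return T
def proj(P,c): return cv2.projectPoints(np.float64(P).reshape(-1,3),c[1],c[2],c[0],None)[0].reshape(-1,2)
def ray(u,v,z,c):
    K,r,t=c;R=cv2.Rodrigues(np.float64(r))[0];o=-R.T@t;d=R.T@np.linalg.inv(K)@[u,v,1];return o+d*(z-o[2])/d[2]
th=np.linspace(0,2*np.pi,40,endpoint=False)
def cyl(d,z0,z1): return np.array([[d/2*np.cos(a),d/2*np.sin(a),z] for z in(z0,z1) for a in th])
def box(x,y,z0,z1): return np.array([[i*x/2,j*y/2,z] for i in(-1,1) for j in(-1,1) for z in(z0,z1)])
def place(P,x,y,a):
    c,s=np.cos(a),np.sin(a);return P@np.array([[c,s,0],[-s,c,0],[0,0,1]])+[x,y,0]
def sil(P,c,sc=4):
    m=np.zeros((420*sc,560*sc),np.uint8)
    cv2.fillConvexPoly(m,cv2.convexHull(np.int32(np.round(proj(P,c)*sc))),1);return m>0
def hullmask(b,sc=4):
    p=np.argwhere(b)[:,::-1]
    q=np.concatenate([p,p+[1,0],p+[0,1],p+[1,1]])-0.5
    m=np.zeros((420*sc,560*sc),np.uint8);cv2.fillConvexPoly(m,cv2.convexHull(np.int32(q*sc)),1);return m>0
E
cat > fit.py <<'E'
from h import *
from cell import finder
from scipy.optimize import minimize
models={"sleeve_large":cyl(.058,0,.044),"sleeve_medium":cyl(.045,0,.044),"sleeve_small":cyl(.032,0,.044),
"stand_large":np.r_[box(.07,.07,0,.008),cyl(.032,.008,.05)],"stand_medium":np.r_[box(.07,.07,0,.008),cyl(.02,.008,.05)],"stand_small":np.r_[box(.07,.07,0,.008),cyl(.009,.008,.05)],
"clip":None,"sample":None}
seed={"sleeve_large":((341,270),(342,194)),"sleeve_medium":((352,200),(288,178)),"sleeve_small":((273,262),(321,224)),
"stand_large":((282,203),(271,214)),"stand_medium":((204,195),(235,256)),"stand_small":((210,262),(304,267)),"clip":((122,229),(238,323)),"sample":((430,233),(331,151))}
ims={}
for ci,n in enumerate(("top","side")):
    optics.get_image(n); c=cam(n)
    for k,M in models.items():
        tr=[d for d in finder.trace(k,n) if d["pixels"].sum()>20]
        tr=[(np.hypot(*(np.argwhere(d["pixels"]).mean(0)[::-1]-seed[k][ci])),d) for d in tr]
        tr=[t for t in tr if t[0]<12]
        if not tr: print(n,k,"missed"); continue
        d=min(tr,key=lambda t:t[0])[1]; b=d["pixels"]
        if M is None:
            r=cv2.minAreaRect(np.argwhere(b)[:,::-1].astype(np.float32)); print(n,k,r,d["p"]);continue
        H=hullmask(b); p0=ray(*seed[k][ci],.02,c)[:2]
        def f(v):
            S=sil(place(M,v[0],v[1],v[2]),c); return 1-(S&H).sum()/(S|H).sum()
        yaws=[0] if "sleeve" in k else [0,.4,.8,1.2]
        best=min((minimize(f,[*p0,a],method="Nelder-Mead",options=dict(initial_simplex=[[*p0,a],[p0[0]+.01,p0[1],a],[p0[0],p0[1]+.01,a],[*p0,a+.2]],maxiter=80)) for a in yaws),key=lambda r:r.fun)
        print(n,k,best.x.round(4),"IoU",round(1-best.fun,3),"p",round(d["p"],2))
E
python3 fit.py
```

```text
top sleeve_large [ 0.4413 -0.1469 -0.051 ] IoU 0.904 p 0.62
top sleeve_medium [ 0.6046 -0.1788  0.1108] IoU 0.869 p 0.6
top sleeve_small missed
top stand_large [ 0.596  -0.0148  0.0935] IoU 0.969 p 0.67
top stand_medium [0.6181 0.1662 0.3787] IoU 0.933 p 0.81
top stand_small [0.4605 0.1463 1.3668] IoU 0.934 p 0.97
top clip ((122.70001220703125, 229.0999755859375), (29.4156436920166, 31.39554214477539), 8.13010311126709) 0.74
top sample ((432.7499694824219, 231.24998474121094), (44.83057403564453, 11.030865669250488), 8.13010311126709) 0.74
side sleeve_large [ 0.4398 -0.1486  0.0979] IoU 0.956 p 0.92
side sleeve_medium [ 0.606  -0.1784  0.0199] IoU 0.884 p 0.86
side sleeve_small [0.4588 0.0042 0.0938] IoU 0.848 p 0.55
side stand_large [ 0.5958 -0.0137  0.037 ] IoU 0.938 p 0.8
side stand_medium [0.6171 0.1657 0.4317] IoU 0.969 p 0.8
side stand_small [0.4611 0.1463 1.3581] IoU 0.952 p 0.72
side clip ((238.47752380371094, 321.2359619140625), (38.371925354003906, 39.32592010498047), 32.0053825378418) 0.72
side sample ((330.9176330566406, 143.37059020996094), (11.063454627990723, 26.790912628173828), 12.528807640075684) 0.57
```

```bash
python3 - <<'E'
import cv2
from h import *
a=cv2.imread("pics/top0.png")[150:295,255:405]; cv2.imwrite("pics/close.png",cv2.resize(a,None,fx=4,fy=4,interpolation=cv2.INTER_CUBIC))
c=cam("top");print("small",ray(273.3,261.9,.044,c).round(4),"clip",ray(122.7,229.1,.023,c).round(4),"jar",ray(240.5,228.5,.05,c).round(3))
s=cam("side");print("clip side",ray(238.5,323,.02,s).round(4))
# folded edge end points in top view (crop px)
for u,v in ((672,206),(764,217)): print("sample",ray(90+u/2.1,130+v/2.1,.085,c).round(4))
for u,v in ((40,203),(92,210)): print("jaw",ray(90+u/2.1,130+v/2.1,.04,c).round(4))
E
```

```text
small [0.4562 0.0039 0.044 ] clip [0.5322 0.3467 0.023 ] jar [0.53  0.077 0.05 ]
clip side [0.5287 0.3575 0.02  ]
sample [ 0.5255 -0.2901  0.085 ]
sample [ 0.5145 -0.3838  0.085 ]
jaw [0.5346 0.3723 0.04  ]
jaw [0.5272 0.3164 0.04  ]
```

View pics/close.png

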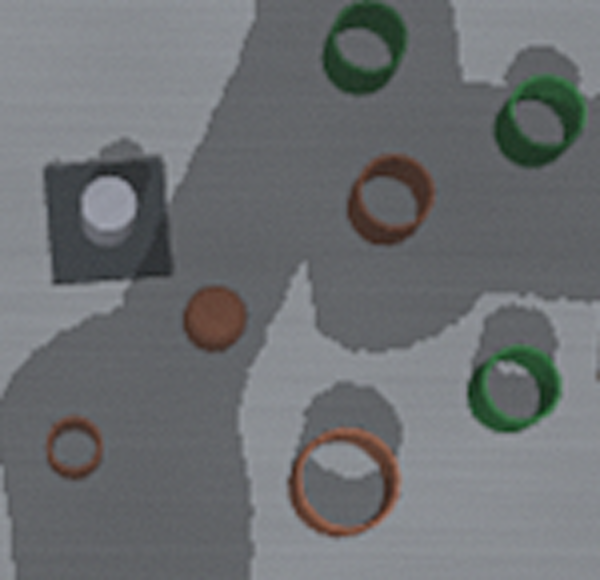

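The close crop confirms the copper open sleeves: large at (345,482), medium at (390,200), small at (75,447). The cap at (215,318) is closed, and the three other pipes are green. I'll start with the large sleeve.

```bash
cat > act.py <<'E'
from h import *
from cell import robot, eoat, solver, readout
ZH=0.16
def ori(ax):  # finger line along world direction angle ax -> yaw options, nearest by wrist joint
    return [[np.pi,0,np.arctan2(np.sin(y),np.cos(y))] for y in (ax+np.pi/2,ax-np.pi/2)]
def pick_ori(xyz,ax):
    q0=readout.read_state()["joint_pos"]; best=None
    for o in ori(ax):
        q=solver.ik(xyz,o)
        if q is None: continue
        k=np.abs(np.array(q)-q0).max()
        if abs(q[5])<2.8 and (best is None or k<best[0]): best=(k,o)
    return best[1]
def go(x,y,z,ax):
    o=pick_ori([x,y,z],ax); robot.reach([x,y,z],o); return o
def st(tag):
    s=readout.read_state(); print(tag,"t",round(s["t"],2),"tcp",s["tcp_pos"].round(4),"w",round(s["gripper_width"],4),"gf",round(s["gripper_force"],1),"F",s["ft_force"].round(1)); return s
def sleeve(src,dst,axp,axd,z=.014,squeeze=35):
    go(*src,ZH,axp); robot.movel([*src,z],rate=.15); eoat.close_gripper(squeeze); st("gripped")
    robot.movel([*src,ZH],rate=.25); st("lifted")
    go(*dst,ZH,axd); robot.movel([*dst,z+.014],rate=.15)
    print("touch",robot.movel([*dst,z+.003],rate=.03,until_force=6)); st("down")
    eoat.open_gripper(); robot.movel([*dst,ZH],rate=.25); st("released")
E
python3 - <<'E'
from act import *
sleeve((.4405,-.1478),(.596,-.0143),0,0)
E
```

```text
gripped t 6.05 tcp [ 0.4411 -0.1482  0.0151] w 0.0569 gf 36.9 F [-0.9  1.3  5.7]
lifted t 6.78 tcp [ 0.4395 -0.1471  0.1585] w 0.0567 gf 37.8 F [-0.2  0.3 -3. ]
touch True
down t 8.96 tcp [ 0.5977 -0.0146  0.023 ] w 0.0562 gf 37.9 F [-2.   0.1  5.5]
released t 10.07 tcp [ 0.595  -0.0141  0.1584] w 0.0852 gf 0.0 F [ 0.8  0.  -0.4]
```

```bash
python3 - <<'E'
from act import *
from cell import optics
import cv2
sleeve((.6053,-.1786),(.6176,.166),1.153,1.153)
sleeve((.4575,.004),(.4608,.1463),0,0)
# look from above the clip
go(.50,.34,.25,np.pi/2); s=st("look"); np.save("Tclip.npy",pose(s)); im=optics.get_image("wrist"); cv2.imwrite("pics/wclip.png",im[:,:,::-1])
im=optics.get_image("top")[:,:,::-1][130:310,90:470]; cv2.imwrite("pics/top2.png",cv2.resize(im,None,fx=2.1,fy=2.1,interpolation=cv2.INTER_CUBIC))
E
```

```text
gripped t 12.93 tcp [ 0.6059 -0.1789  0.015 ] w 0.0441 gf 36.1 F [-0.7  0.8  5.3]
lifted t 13.66 tcp [ 0.6041 -0.178   0.1578] w 0.0444 gf 35.8 F [-0.3  0.3 -1.6]
touch True
down t 16.3 tcp [0.6192 0.1662 0.0228] w 0.0439 gf 36.3 F [0.5 0.1 2.5]
released t 17.5 tcp [0.6166 0.1659 0.1584] w 0.0852 gf 0.0 F [ 0.2 -0.2 -0.6]
gripped t 20.08 tcp [0.4578 0.0039 0.0145] w 0.0306 gf 34.7 F [-1.3 -0.3  5.1]
lifted t 20.82 tcp [0.4565 0.0043 0.1584] w 0.0304 gf 34.7 F [ 0.2 -0.4 -0.9]
touch True
down t 22.78 tcp [0.4623 0.1464 0.0223] w 0.0307 gf 34.7 F [ 0.5 -1.2  3.6]
released t 24.07 tcp [0.4599 0.1462 0.1587] w 0.085 gf 0.0 F [-1.2  0.3 -0. ]
look t 25.19 tcp [0.4994 0.3392 0.2482] w 0.0853 gf 0.0 F [ 0.3  0.2 -0. ]
```

View pics/wclip.png

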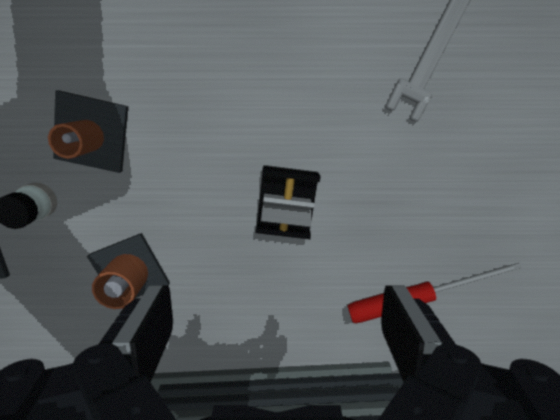

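View pics/top2.png

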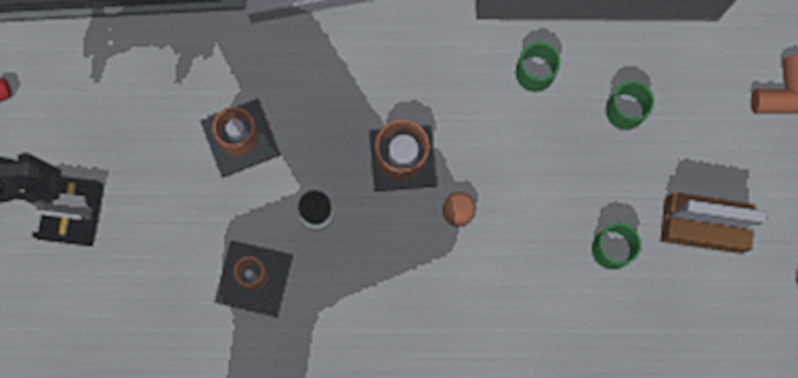

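All three sleeves sit over their posts in the top view, at crop (403,147), (235,130) and (250,270). The wrist view shows the clip at about (287,203), with its gap running left to right. I'll zoom on the clip and project a model overlay.

```bash
cat > ov.py <<'E'
import sys; from h import *
x,y,a=map(float,sys.argv[1:4]); c=wristcam(np.load("Tclip.npy"))
im=cv2.imread("pics/wclip.png")[150:255,230:350]; f=6; big=cv2.resize(im,None,fx=f,fy=f,interpolation=cv2.INTER_CUBIC)
big=np.clip(big.astype(float)*1.5+20,0,255).astype(np.uint8)
raw=big.copy()
def L(P,col,cl=True):
    p=proj(place(np.float64(P),x,y,a),c); p=((p-[230,150]+.5)*f); cv2.polylines(big,[np.int32(p)],cl,col,1)
def rect(w,l,z): return [[-w/2,-l/2,z],[w/2,-l/2,z],[w/2,l/2,z],[-w/2,l/2,z]]
L(rect(.07,.06,0),(0,255,0)); L(rect(.018,.05,.046),(0,0,255)); L([[0,-.03,.046],[0,.03,.046]],(255,0,255),False)
cv2.imwrite(sys.argv[4],big)
E
python3 ov.py .5315 .3465 0.13 pics/ov1.png
python3 - <<'E'
from h import *
c=wristcam(np.load("Tclip.npy"))
for u,v in((262,166),(319,172)): print(ray(u,v,.03,c).round(4))
for u,v in((265,196),(314,204)): print(ray(u,v,.046,c).round(4))
E
```

```text
[0.491  0.3238 0.03  ]
[0.4972 0.3805 0.03  ]
[0.5173 0.3269 0.046 ]
[0.5255 0.3749 0.046 ]
```

View pics/ov1.png

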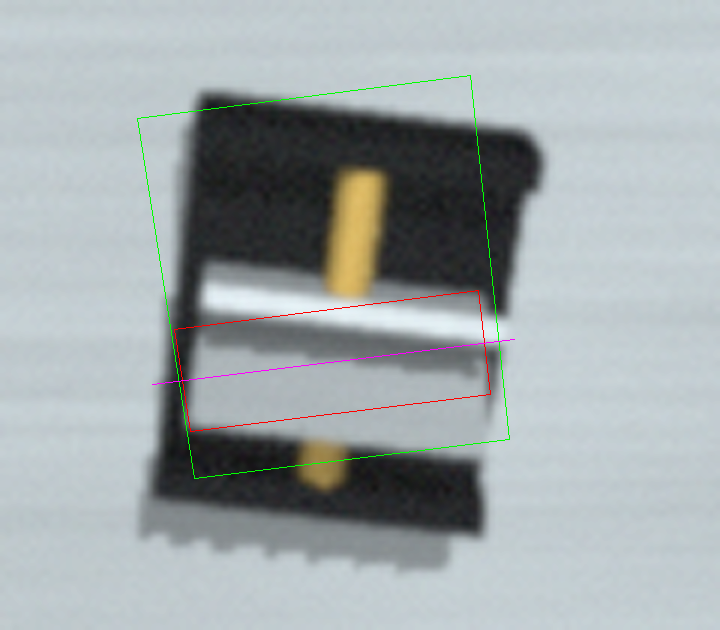

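```bash
python3 ov.py .5315 .3465 -0.14 pics/ov2.png; python3 -c "
from h import *
M=np.load('Tclip.npy')@optics.camera_params('wrist')['mount'];print(M.round(3))"
```

```text
[[ 0.002  0.947  0.322  0.417]
 [ 1.    -0.002 -0.002  0.339]
 [-0.002  0.322 -0.947  0.391]
 [ 0.     0.     0.     1.   ]]
```

View pics/ov2.png

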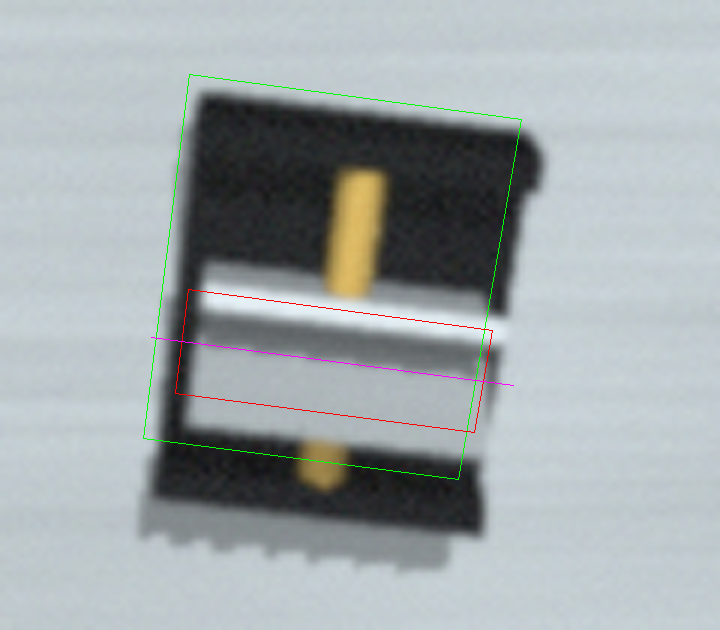

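The overlay shows the clip about 2 mm further along +x and 1 mm along +y than the model, with yaw about -0.13. That puts it at roughly (0.534, 0.348). Next I'll look at the sample.

```bash
python3 - <<'E'
from act import *
from cell import optics
go(.50,-.337,.24,np.pi/2); s=st("look"); T=pose(s); np.save("Tsam.npy",T); im=optics.get_image("wrist"); cv2.imwrite("pics/wsam.png",im[:,:,::-1])
c=wristcam(T); p=proj([[.52,-.337,.09]],c)[0]; print(p)
u,v=p.astype(int); u0,v0=u-70,v-50; print(u0,v0)
cr=im[v0:v0+100,u0:u0+140,::-1]; cv2.imwrite("pics/wsamc.png",cv2.resize(cr,None,fx=5,fy=5,interpolation=cv2.INTER_CUBIC))
E
```

```text
look t 27.7 tcp [ 0.5005 -0.3362  0.2401] w 0.0855 gf 0.0 F [-0.3  0.2 -0.2]
[276.40474221 214.63758248]
206 164
```

View pics/wsamc.png

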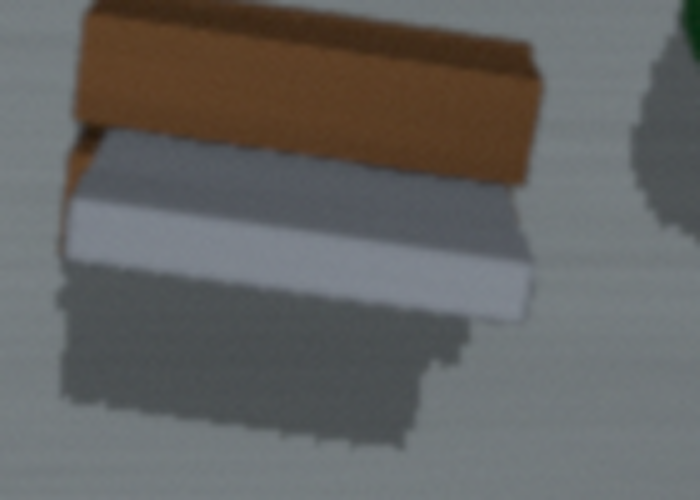

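The top face of the fold has crop corners at (70,200), (532,262), (525,320) and (68,260). I'll check its size at z=0.09, then grip it. While there, I'll view the clip again from its other side to refine it.

```bash
python3 - <<'E'
from act import *
from cell import optics
c=wristcam(np.load("Tsam.npy"))
P=np.array([ray(206+u/5-.4,164+v/5-.4,.09,c) for u,v in((70,200),(532,262),(525,320),(68,260))])[:,:2]
m=P.mean(0); L=np.linalg.norm(P[1]-P[0]),np.linalg.norm(P[2]-P[3]); W=np.linalg.norm(P[0]-P[3]),np.linalg.norm(P[1]-P[2])
d=P[1]-P[0]+P[2]-P[3]; a=np.arctan2(-d[0],d[1]); print(m.round(4),L,W,"a",a)
np.save("sam.npy",[*m,a])
# second look at the clip from +x side
o=[np.pi,0,0]; o1=ori(np.pi/2)
q=[solver.ik([.56,.35,.25],k) for k in o1]; print([None if k is None else np.round(k,2) for k in q], readout.read_state()["joint_pos"].round(2), readout.read_state()["ee_rot"])
E
```

```text
[ 0.521  -0.3461] (np.float64(0.07799677131652745), np.float64(0.0779837071034457)) (np.float64(0.010622564791302743), np.float64(0.01050559297595341)) a -0.1393907517329848
[array([ 0.38,  0.37,  1.31,  0.  ,  1.46, -1.19]), array([ 0.38,  0.37,  1.31, -0.  ,  1.46,  1.95])] [-0.79  0.22  1.5   0.    1.41 -2.36] [ 3.14148107e+00  1.47329097e-04 -3.14033562e+00]
```

```bash
python3 - <<'E'
from act import *
from cell import optics
x,y,a=np.load("sam.npy"); print("axis",a)
# camera on either end is fine; prefer a yaw workable at both sites
go(x,y,.16,a); robot.movel([x,y,.061],rate=.12); eoat.close_gripper(60); st("grip")
robot.movel([x,y,.20],rate=.12); s=st("lift")
X,Y,A=.5336,.3478,-.13
go(X,Y,.20,A); robot.movel([X,Y,.128],rate=.15); s=st("over clip"); T=pose(s); np.save("Th.npy",T)
im=optics.get_image("wrist"); cv2.imwrite("pics/wh.png",im[:,:,::-1])
sd=optics.get_image("side")[:,:,::-1][220:360,180:320]; cv2.imwrite("pics/sh.png",cv2.resize(sd,None,fx=4,fy=4,interpolation=cv2.INTER_CUBIC))
E
```

```text
axis -0.1393907517329848
grip t 30.92 tcp [ 0.5212 -0.3462  0.0612] w 0.011 gf 59.6 F [ 0.1 -0.1  0.5]
lift t 32.23 tcp [ 0.5205 -0.3456  0.1988] w 0.0112 gf 59.3 F [-0.  -0.5 -0. ]
over clip t 35.33 tcp [0.5342 0.3478 0.1288] w 0.0113 gf 59.3 F [-0.8  0.8 -0.6]
```

View pics/wh.png

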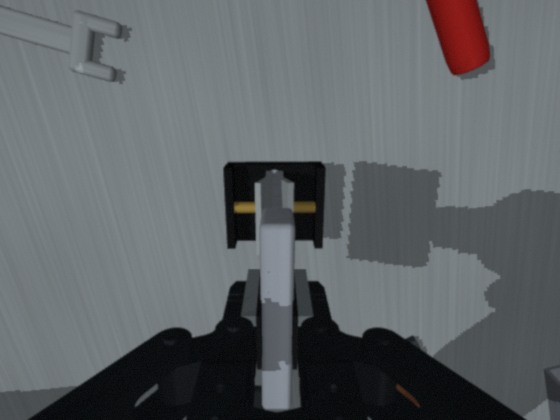

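View pics/sh.png

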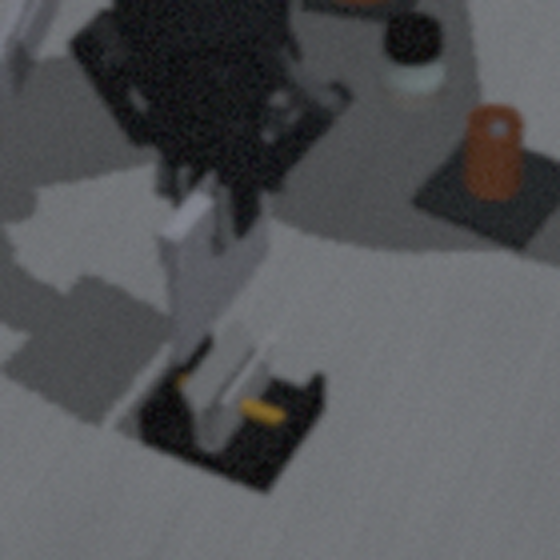

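The wrist view looks along the blade. The clip (cols 224 to 325, centre about 274.5) is parallel to the blade and centred under it. The side view shows the blade over the gap. I'll compute the small residual in the tool frame, then press.

```bash
python3 - <<'E'
from h import *
T=np.load("Th.npy"); c=wristcam(T); Ti=np.linalg.inv(T)
for n,u,v,z in (("base far L",226,163,.03),("base far R",325,163,.03),("near L",229,247,.03),("near R",322,247,.03),("lip far",274,172,.046),("lipL",255,181,.046),("lipR",293,181,.046)):
    w=ray(u,v,z,c); print(n,w.round(4),"tool",(Ti@[*w,1])[:2].round(4))
x=proj(place(np.array([[sx*.035,sy*.03,0] for sx in(-1,1) for sy in(-1,1)]),.5336,.3478,-.13),c);print(x.round(1))
print(proj(place(np.array([[sx*.009,sy*.025,.046] for sx in(-1,1) for sy in(-1,1)]),.5336,.3478,-.13),c).round(1))
E
```

```text
base far L [0.5066 0.3869 0.03  ] tool [ 0.0351 -0.0325]
base far R [0.5715 0.3784 0.03  ] tool [0.0351 0.0329]
near L [0.4982 0.3269 0.03  ] tool [-0.0255 -0.0331]
near R [0.5641 0.3182 0.03  ] tool [-0.0256  0.0333]
lip far [0.5378 0.3803 0.046 ] tool [ 0.0326 -0.0007]
lipL [0.5253 0.3762 0.046 ] tool [ 0.0269 -0.0126]
lipR [0.5489 0.3731 0.046 ] tool [0.0269 0.0112]
[[230.6 236.8]
 [227.2 162.2]
 [318.5 236.7]
 [321.4 162. ]]
[[260.9 256.3]
 [259.7 184.2]
 [287.6 256.3]
 [288.3 184.1]]
```

```bash
python3 - <<'E'
from act import *
from cell import optics
eoat.close_gripper(110); st("squeeze")
p=(.5336,.3478)
robot.movel([*p,.10],rate=.1); st("above")
print(robot.movel([*p,.057],rate=.04,until_force=32)); st("pressed")
eoat.open_gripper(); st("open"); robot.movel([*p,.16],rate=.15); st("up")
robot.reach([.45,.20,.3],readout.read_state()["ee_rot"])
sd=optics.get_image("side")[:,:,::-1][180:360,200:340]; sd=cv2.resize(sd,None,fx=3,fy=3,interpolation=cv2.INTER_CUBIC)
tp=optics.get_image("top")[:,:,::-1][160:295,90:220]; tp=cv2.resize(tp,(380,395),interpolation=cv2.INTER_CUBIC)
o=np.zeros((540,800,3),np.uint8); o[:,:420]=sd; o[:395,420:]=tp; cv2.imwrite("pics/after.png",o); st("end")
E
```

```text
squeeze t 35.64 tcp [0.5341 0.3481 0.129 ] w 0.0103 gf 108.0 F [ 0.3  0.1 -1.4]
above t 36.08 tcp [0.533  0.3476 0.099 ] w 0.0101 gf 108.1 F [ 0.9  0.2 -1.1]
False
pressed t 37.3 tcp [0.5343 0.348  0.0611] w 0.0099 gf 112.7 F [-10.3  -6.5  24.7]
open t 38.02 tcp [0.5336 0.3478 0.0569] w 0.0856 gf 0.0 F [ 0.   0.3 -0.1]
up t 38.85 tcp [0.5329 0.3475 0.1588] w 0.0854 gf 0.0 F [ 0.2 -0.7 -0.4]
end t 39.83 tcp [0.4498 0.2005 0.2983] w 0.0853 gf 0.0 F [-0.9 -0.5 -0.1]
```

View pics/after.png

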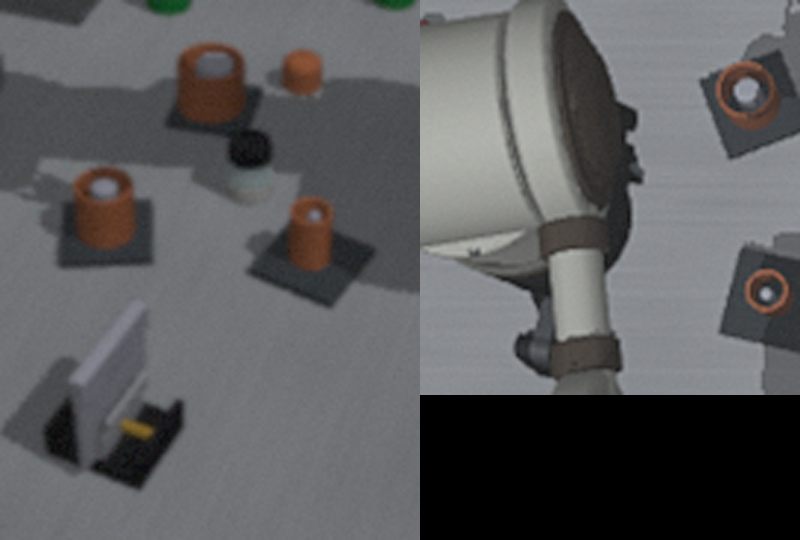

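The side view shows the sample upright in the clip and all sleeves seated. I'll verify seating depth and centring with an overlay from the wrist camera.

```bash
python3 - <<'E'
from act import *
from cell import optics
go(.50,.34,.25,np.pi/2); s=st("look"); c=wristcam(pose(s)); im=optics.get_image("wrist")[:,:,::-1]
f=5; u0,v0=215,150; b=cv2.resize(im[v0:v0+110,u0:u0+150],None,fx=f,fy=f,interpolation=cv2.INTER_CUBIC)
for z,col in ((.09,(0,0,255)),(.096,(0,255,0))):
    R=place(np.array([[-.006,-.04,z],[.006,-.04,z],[.006,.04,z],[-.006,.04,z]]),.534,.348,-.13)
    cv2.polylines(b,[np.int32((proj(R,c)-[u0,v0]+.5)*f)],True,col,1)
cv2.imwrite("pics/fin.png",b)
E
```

```text
look t 41.16 tcp [0.5    0.34   0.2498] w 0.0855 gf 0.0 F [-1.   0.3  0.4]
```

View pics/fin.png

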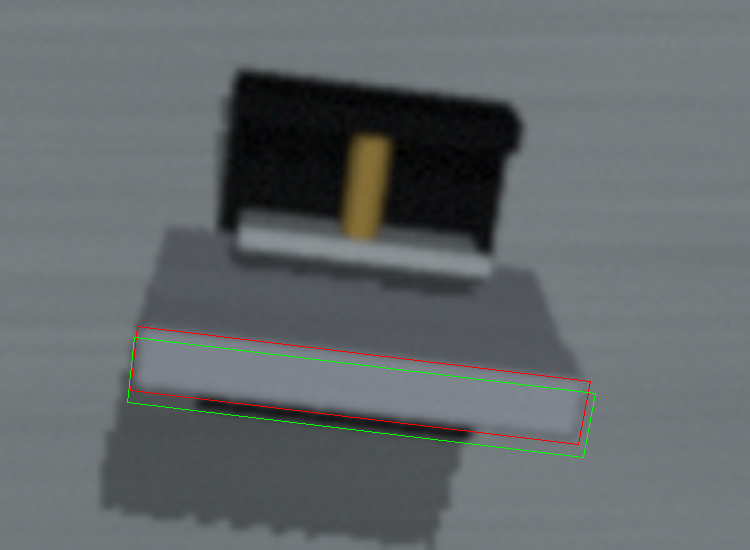

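The fold's top face matches the z = 0.090 outline (red), so the sample is fully home. It is centred along the jaws to about 1–2 mm. Handing in.

```bash
python3 -c "
from cell import hand_in; print(hand_in())"
```

```text
the job is handed in; nothing more can be done
None
```

I handed the job in at about 41 s: all three copper sleeves are on their matching posts, flat on the feet, the zinc sample stands fully home in the middle of the clip, and the flux jar was left alone.

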